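Centre the chocolate egg on its plinth

TASK

The dark chocolate egg stands off-centre on the small yellow plinth. Nudge it with light taps of the fingertips, low down near its foot, until it stands upright and still in the middle of the plinth, wholly inside the blue ring seen from above; it rocks easily, so do not tip it, hit it hard, grip it or lift it. Leave the plinth where it is and do not disturb the other plinth with its egg or anything else on the table.

Things in the scene. Friction and masses are not known exactly. Their poses are not given: they have to be found in the camera images.
- egg: Loose dark-chocolate egg with a brass band, about 110 g, round about its z axis, 66 mm tall; origin at the centre of its underside, z up. It stands on a flat foot of only 24 mm diameter, is widest (52 mm diameter) 15 to 18 mm above its foot, where a vertical finger beside it touches it, then narrows to a blunt point. Pushed slowly and low it slides; pushed on its upper slope it jams or rocks.
- plinth: Loose yellow ceramic plinth, 0.9 kg, round about z, 45 mm tall with a flat round top of 100 mm diameter at 45 mm above its origin, on which the egg stands. Origin at the centre of its underside, on the table. A flush blue ring, 66 mm inner and 72 mm outer diameter, is painted round the middle of the top.
- plinth_other: The other plinth, same size and shape but blue with a white ring; leave it alone. Origin at the centre of its underside.
- egg_other: Milk-chocolate egg of the same shape with a white band, standing in the middle of the blue plinth; leave it alone. Origin at the centre of its underside.
- dome: Clear bell-shaped cover with a brass knob, 124 mm diameter, 144 mm tall, loose on the table at the right-hand side, z up, origin at the centre of its underside; leave it alone.
- jar: Amber jar with a blue cap, 70 mm diameter, 100 mm tall, loose on the table at the left-hand side, origin at the centre of its underside; leave it alone.
- spatula: Spatula with a blue handle lying flat on the table between the two plinths, lower than the plinths' tops; origin at its underside; leave it alone.
- nozzle1: Steel piping nozzle, cone 26 mm diameter and 40 mm tall, standing on the table beyond the plinths; origin at the centre of its underside; leave it alone.
- nozzle2: A second such steel nozzle; leave it alone.
- brush: Wooden-handled brush lying on the table to the right of the plinths, lower than the plinths' tops; origin at its underside; leave it alone.
Things that resemble listed ones, but are neither listed nor needed, are in the scene too. Leave any green look-alike of the egg alone.

How it is judged:
At the end, for the whole second after the job is handed in: The dark egg stands upright (within 3.5 degrees) and at rest on the yellow plinth, its axis within 7 mm of the plinth's, so that it lies inside the blue ring; both plinths and the other egg are within 12 mm of where they began (horizontal distance between egg and plinth below 0.007 m and angle between egg's own z axis and vertical below 0.06 rad and z of egg in the frame of plinth between 0.042 and 0.048 m and linear speed of egg below 0.01 m/s and angular speed of egg below 0.2 rad/s and distance of each of plinth, egg_other, plinth_other from where it was at the start of the episode below 0.012 m and angle between plinth's own z axis and vertical below 0.03 rad); the robot touches nothing.
It fails at once if the egg is tipped by more than 20 degrees (angle between egg's own z axis and vertical above 0.35 rad).
It fails at once if the egg is lifted off the plinth or falls off it (z of egg in the frame of plinth above 0.055 m or z of egg in the frame of plinth below 0.035 m).
It fails at once if the egg is gripped or hit with more than 12 N (contact force between any of the fingers, the arm and egg above 12 N).
It fails at once if the yellow plinth is shifted by more than 12 mm or tilted (distance of plinth from where it was at the start of the episode above 0.012 m or angle between plinth's own z axis and vertical above 0.1 rad).
It fails at once if the other plinth or its egg is moved by more than 12 mm or tipped, or another thing on the table by more than 20 mm (distance of any of egg_other, plinth_other from where it was at the start of the episode above 0.012 m or angle between egg_other's own z axis and vertical above 0.35 rad or distance of any of dome, jar, spatula, nozzle1, nozzle2, brush from where it was at the start of the episode above 0.02 m).
It also fails if it takes over 48 s, if anything falls off the work surface, if the arm or the gripper's body presses on something with over 40 N, if the wrist force passes 120 N, or if a joint passes its speed limit or range.

ROBOT

A 7-joint arm with a two-finger parallel gripper is mounted at the origin on the work surface. World frame = base frame: x ahead of the robot, y to its left, z up, the work surface at z = 0. Lengths are in m, angles in rad, forces in N, time in s.
With the tool pointing down it reaches from about 0.35 to 0.775 m from the base axis. Payload 3.1 kg.
Tool frame: the origin (TCP) lies at the very end of the fingers, on their centre line; the grasp point (between the pads) lies 19 mm behind it; y points along the fingers, z is the direction in which the jaws open and shut, and the axes are right-handed (so a half turn about y gives the same grasp; the last joint's range is limited). The gripper opens to 85 mm and grips with 20 to 120 N. Pads are 22 mm wide; open, the fingers measure 114 mm over their backs; the gripper's body (76 mm by 85 mm) begins 54 mm behind the grasp point. The pads swing forward as they close: fully open they stand 13 mm farther back than shut.
Start: joints at [1.215, 0.311, 0.014, 1.512, -0.004, 1.319, -0.027], TCP at [0.17, -0.523, 0.231] pointing down, gripper open.
Joint ranges: [-2.7, 2.7], [-0.3, 1.91], [-1.27, 1.3], [0.12, 2.57], [-1.44, 4.58], [0.2, 2.03], [-3.05, 3.05]. Speed limits (rad/s): [2.79, 2.79, 3.14, 3.14, 3.14, 3.14, 3.14].

INTERFACE

Orientations are given as a 3x3 rotation matrix whose columns are the frame's x, y, z axes.
In Python, from cell import bot gives the robot as it stands. The module is installed in compiled form; this text tells all that it offers.
- The arm moves only by the tool step_arm, never from a script. Its argument "steps" is a list of rows, each a list of 3 entries, a list of its own where there are three numbers: the turn, a rotation vector about the tool's x, y, z in units of 6 degrees (1.0 is 6 degrees), then the shift along the tool's x, y, z in units of 30 mm (1.0 is 30 mm), then the opening, from 0 (shut) to 1 (fully open). A call has exactly 10 rows; each row is the pose to reach, as a shift and turn from the pose measured when the call began, along the tool's axes at that moment; what a row does not reach only later rows make up. A row lasts 1/8 s, in which the tool goes at most 62.5 mm and 10.7 degrees, less where a joint would pass 70% of its speed; a pose out of reach is approached as far as the arm can. A call with a gripper value outside its range is refused whole. The fingers move at their own pace and stop on an object; "grip_force" is the grip in N (left out, the last holds). Time passes only in rows, so rows that repeat a pose let the fingers close, or fill a call up. It gives the time, the measured TCP pose, the force and the opening at its end, in the units of the state.
- bot.get_obs(): the state, without advancing time (a new reading comes with each control period).
- bot.capture(name): name is "scene" or "top" or "wrist"; returns (picture, depth): 384x512x3 uint8, blue, green, red; 384x512 float32, m along the optical axis (not along the pixel's ray), 0 where there is no reading.
- bot.camera_model(name): a dict with "K" (3x3 intrinsics, pixels), "R" (3x3) and "t" (3): a world point X has camera coordinates R X + t. Camera axes: x right, y down, z forward; pixel columns grow to the right and rows downward; lengths in m; the calibration is good to about 2 mm. The wrist camera is an equidistant fisheye: a pixel r from the principal point sees the ray r / f radians off the axis. A picture is of the moment at which its call begins: read the wrist's pose just before it. camera_model takes no time and is no camera call; for the wrist camera it gives the pose at the moment of the call.
- bot.hand_in(): hands the job in, once; it reports no verdict.
Trained networks look in the newest picture that a camera, given by its name, has taken for a name from the list of things; names that differ only in an ending like _2 or _b are one class to them, and where a whole thing is asked for, a point or a joint stands for the part that bears it (a point fixed in the world has none). Each returns a list of dicts, best first, with "score" (0 to 1); they miss things now and then, are a little off and sometimes report something else, mostly with a low value. They report only what shows in the picture. A call takes as long as a camera call. They do not tell look-alikes from the thing itself.
- bot.recognise(camera, label): "location" ([x, y, z] in m, in world coordinates, good to about 4 mm: the middle of the surface that is visible of it).
The state is a dict: "time_s": time; "joint_pos": joint angles; "qd": joint speeds; "joint_efforts": joint torques, N m; "tcp_pos": TCP position; "ee_rot": TCP orientation; "wrist_force": force on the tool from outside, world axes, zero at the start; "torque": the same for the moment, N m; "width": opening from 0.0 (shut) to 1.0 (fully open).
Only numpy, scipy, OpenCV 4.12 (cv2) and the standard library are available. Lean on these libraries where they do the work, as an engineer would, in place of code of your own. Each camera call takes 0.05 s, during which the arm holds its last target.

## Working session

There is one attempt and no reset: what is moved stays moved. The work goes in short steps, Python scripts to look and compute and a tool call to move; the robot and the scene stay as the last step left them, time stands still between calls to the robot, and variables do not carry over. Pictures are saved under pics/ and viewed, and the job is handed in when it is done.

Besides the shell and the picture viewer there is one more tool, called after "Emit:" as name(argument=value, ...) on one line, values as JSON. step_arm: Moves the arm, as the interface text tells. Its arguments: {"type":"object","properties":{"steps":{"type":"array"},"grip_force":{"type":"number"}},"required":["steps"]}

```bash
mkdir -p pics
python3 - <<'E'
from cell import bot
import cv2,numpy as np
o=bot.get_obs()
for k in o: print(k,np.round(o[k],4).tolist())
for c in ["scene","top"]:
    p,d=bot.capture(c); cv2.imwrite(f"pics/{c}1.png",p); np.save(f"pics/{c}1.npy",d)
    m=bot.camera_model(c); print(c,{k:np.round(m[k],4).tolist() for k in m})
E
```

```text
time_s 0.0
joint_pos [1.2153, 0.3117, 0.014, 1.5131, -0.0044, 1.3192, -0.0272]
qd [-0.0008, -0.0017, -0.0021, -0.0005, -0.0005, -0.0006, 0.0021]
joint_efforts [-0.0004, -37.9911, 0.1458, -23.0587, 0.0122, 0.0137, 0.0]
tcp_pos [0.1696, -0.5224, 0.2302]
ee_rot [[-0.9511, -0.0008, 0.3088], [-0.3088, 0.0023, -0.9511], [0.0001, -1.0, -0.0024]]
wrist_force [0.3035, -0.4105, 0.2439]
torque [-0.0187, -0.0053, 0.0135]
width 1.0027
scene {'K': [[385.6501, 0.0, 259.2316], [0.0, 385.6501, 192.2094], [0.0, 0.0, 1.0]], 'R': [[0.4736, 0.8807, -0.0057], [0.5928, -0.3235, -0.7375], [-0.6514, 0.3459, -0.6753]], 't': [-0.2405, -0.2814, 1.6505]}
top {'K': [[440.0099, 0.0, 251.2512], [0.0, 440.0099, 190.0821], [0.0, 0.0, 1.0]], 'R': [[0.0047, -1.0, -0.0049], [-0.9878, -0.0039, -0.1559], [0.1558, 0.0055, -0.9878]], 't': [-0.0088, 0.5663, 1.4101]}
```

View pics/top1.png

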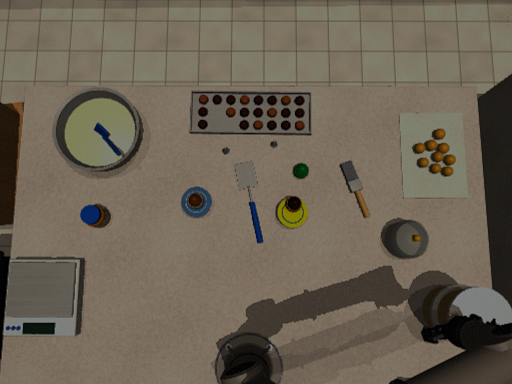

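View pics/scene1.png

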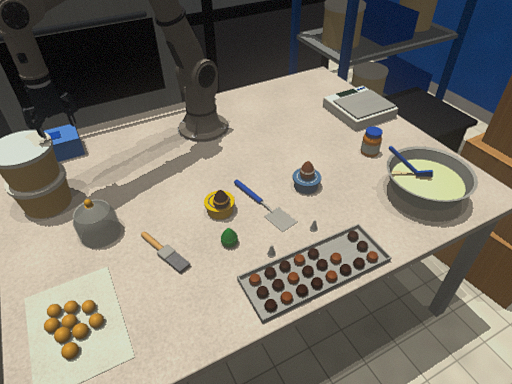

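Candidates in the top picture are the dark egg on the yellow plinth at (293,204), the milk egg on the blue plinth at (196,201), and the green look-alike at (301,171). The tray's chocolates are around (250,113). By the description I choose (293,204), and I'll check it in a crop and measure.

```bash
cat > h.py <<'E'
from cell import bot
import cv2,numpy as np
def ray(m,uv):
    uv=np.atleast_2d(uv).astype(float)
    r=np.c_[uv,np.ones(len(uv))]@np.linalg.inv(m["K"]).T
    return -m["R"].T@m["t"], r@m["R"]
def toz(m,uv,z):
    c,r=ray(m,uv); return c+r*((z-c[2])/r[:,2])[:,None]
def cloud(m,d):
    v,u=np.mgrid[:384,:512]; uv=np.c_[u.ravel(),v.ravel()]
    r=np.c_[uv,np.ones(len(uv))]@np.linalg.inv(m["K"]).T
    return ((r*d.reshape(-1,1)-m["t"])@m["R"]).reshape(384,512,3)
def proj(m,X):
    x=np.atleast_2d(X)@m["R"].T+m["t"]; x=x@m["K"].T; return x[:,:2]/x[:,2:]
E
python3 - <<'E'
from h import *
for c,(u,v) in {"top":(292,208),"scene":(220,203)}.items():
    p=cv2.imread(f"pics/{c}1.png"); d=np.load(f"pics/{c}1.npy"); m=bot.camera_model(c)
    cr=p[v-30:v+30,u-40:u+40]; cv2.imwrite(f"pics/{c}crop1.png",cv2.resize(cr,None,fx=8,fy=8,interpolation=cv2.INTER_CUBIC))
    X=cloud(m,d); hsv=cv2.cvtColor(p,cv2.COLOR_BGR2HSV)
    w=np.zeros((384,512),bool); w[v-30:v+30,u-40:u+40]=1
    yel=w&(hsv[...,0]>20)&(hsv[...,0]<35)&(hsv[...,1]>150)&(hsv[...,2]>80)
    t=w&(X[...,2]>.037)&(X[...,2]<.053)&(d>0)
    e=w&(X[...,2]>.058)&(d>0)
    for n,k in (("yel",yel),("top",t),("egg",e)):
        P=X[k]; print(c,n,k.sum(),np.round(np.median(P,0),4),np.round(P.min(0),4),np.round(P.max(0),4))
for n in ("egg","plinth","plinth_other","egg_other","spatula","nozzle1","brush","dome"):
    print(n,[(np.round(q["location"],3).tolist(),round(q["score"],2)) for q in bot.recognise("top",n)][:3])
E
```

```text
top yel 479 [ 0.4839 -0.1398  0.0451] [ 0.3397 -0.1899 -0.0038] [ 0.5428 -0.0145  1.4811]
top top 533 [ 0.4813 -0.1373  0.045 ] [ 0.4447 -0.1899  0.0371] [ 0.5399 -0.0942  0.0528]
top egg 202 [ 0.5149 -0.1412  0.0899] [ 0.4937 -0.1671  0.0594] [ 0.5432 -0.1192  0.1136]
scene yel 217 [ 0.4956 -0.1622  0.0426] [ 0.3958 -0.4501 -0.0049] [ 1.3558 -0.0951  0.9057]
scene top 321 [ 0.5051 -0.1592  0.0424] [ 0.4475 -0.1913  0.0372] [ 0.6466 -0.0928  0.0526]
scene egg 241 [ 0.5347 -0.1509  0.0796] [ 0.5023 -0.1819  0.0588] [ 0.6481 -0.1203  0.1102]
egg [([0.512, -0.141, 0.094], 0.78), ([0.633, -0.173, 0.047], 0.62)]
plinth [([0.48, -0.141, 0.047], 0.76)]
plinth_other [([0.525, 0.168, 0.046], 0.86)]
egg_other [([0.524, 0.17, 0.089], 0.49)]
spatula [([0.6, -0.003, 0.001], 0.75)]
nozzle1 [([0.6, -0.002, 0.003], 0.57), ([0.734, -0.083, 0.012], 0.55)]
brush [([0.597, -0.352, 0.019], 0.81)]
dome [([0.404, -0.492, 0.102], 0.94)]
```

```bash
python3 -c "
import cv2,numpy as np
a=cv2.imread('pics/topcrop1.png');b=cv2.imread('pics/scenecrop1.png')
cv2.imwrite('pics/crops1.png',cv2.resize(np.vstack([a,b]),(400,600)))"
```

```text
(no output)
```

View pics/crops1.png

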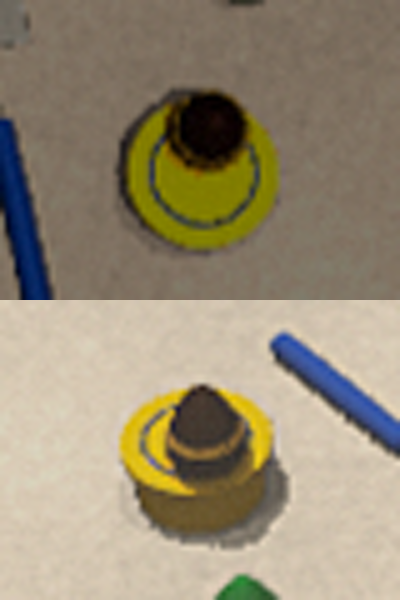

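The crop shows the dark egg with its brass band on the yellow plinth, displaced toward world +x (up in the top view). Next I'll fit the ring and the egg axis.

```bash
cat > meas.py <<'E'
from h import *
from scipy.optimize import least_squares
H=np.array([0,4,10,15,18,30,42,54,62,66])/1000
Rr=np.array([12,19.5,24.5,26,26,23.5,19,12.5,6,0])/1000
def meas(c,p,d,m,box,pl0=(0.494,-0.142),verbose=True):
    X=cloud(m,d); w=np.zeros(d.shape,bool); w[box[0]:box[1],box[2]:box[3]]=1
    hsv=cv2.cvtColor(p,cv2.COLOR_BGR2HSV).astype(int)
    v,u=np.nonzero(w); G=toz(m,np.c_[u,v],.045)
    # yellow top + ring: silhouette fit by pixels on plane: blueish/dark ring pixels = low saturation-of-yellow
    yel=(p[...,2].astype(int)-p[...,0])
    out={}
    # ring: brightness dip
    rad=np.hypot(*(G[:,:2]-pl0).T)
    s=(rad>.026)&(rad<.043)
    bgr=p[v,u].astype(float)
    ringness=np.clip(bgr[:,0]-0.55*bgr[:,2],0,None)
    h=hsv[v,u]
    blue=s&(bgr[:,0]>0.6*bgr[:,2])&(X[v,u,2]<.055)
    Q=G[blue,:2]
    f=least_squares(lambda q:np.hypot(*(Q-q).T)-.0345,pl0,loss="soft_l1",f_scale=.001)
    out["ring"]=f.x; 
    if verbose: print(c,"ring n",blue.sum(),np.round(f.x,4),"rms mm",1e3*np.sqrt(np.mean(f.fun**2)))
    # plinth edge from depth-labelled top
    # egg points
    P=X[v,u]; e=(P[:,2]>.066)&(P[:,2]<.113)&(d[v,u]>0)&(np.hypot(*(P[:,:2]-pl0).T)<.06)
    P=P[e]
    def res(q): return np.hypot(P[:,0]-q[0],P[:,1]-q[1])-np.interp(P[:,2]-.045,H,Rr)
    f=least_squares(res,np.median(P[:,:2],0),loss="soft_l1",f_scale=.002)
    out["egg"]=f.x
    if verbose: print(c,"egg n",e.sum(),np.round(f.x,4),"med|res| mm",1e3*np.median(abs(f.fun)))
    return out
B={"top":(170,240,252,332),"scene":(168,232,180,260)}
E
python3 - <<'E'
from meas import *
for c in B:
    p=cv2.imread(f"pics/{c}1.png"); d=np.load(f"pics/{c}1.npy"); m=bot.camera_model(c)
    r=meas(c,p,d,m,B[c])
    im=p.copy(); t=np.linspace(0,2*np.pi,200)
    S=6; (a,b,e,f)=B[c]; big=cv2.resize(im[a:b,e:f],None,fx=S,fy=S,interpolation=cv2.INTER_CUBIC)
    def dr(ctr,R,z,col):
        q=proj(m,np.c_[ctr[0]+R*np.cos(t),ctr[1]+R*np.sin(t),0*t+z]); q=(q-[e,a]+.5)*S
        cv2.polylines(big,[q.astype(int)],True,col,1)
    dr(r["ring"],.036,.045,(255,0,255));dr(r["ring"],.05,.045,(255,255,255));
    for h in (.015,.03,.042,.054): dr(r["egg"],np.interp(h,[0,.015,.018,.03,.042,.054,.066],[.012,.026,.026,.0235,.019,.0125,0]),.045+h,(0,255,0))
    cv2.imwrite(f"pics/ov_{c}.png",big)
a,b=[cv2.imread(f'pics/ov_{c}.png') for c in B]
h=np.zeros((a.shape[0]+b.shape[0],480,3),np.uint8);h[:a.shape[0],:a.shape[1]]=a;h[a.shape[0]:,:b.shape[1]]=b
cv2.imwrite('pics/ov1.png',cv2.resize(h,None,fx=.74,fy=.74))
E
```

```text
top ring n 36 [ 0.4939 -0.1416] rms mm 0.9134715925352108
top egg n 189 [ 0.5179 -0.144 ] med|res| mm 1.2448608907528054
scene ring n 24 [ 0.4975 -0.1422] rms mm 1.2016259253542458
scene egg n 197 [ 0.5211 -0.1437] med|res| mm 1.2402058313104263
```

View pics/ov1.png

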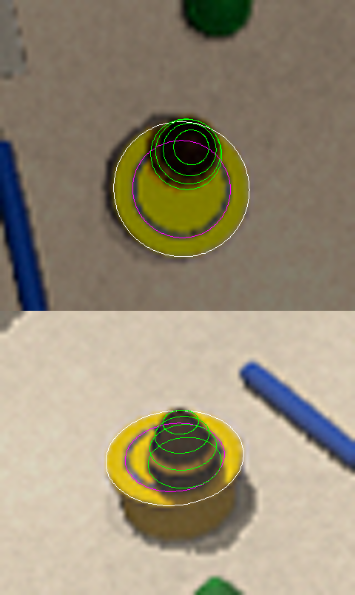

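```bash
cat > go.py <<'E'
import sys
from h import *
from scipy.spatial.transform import Rotation as Ro
def go(target,ang=175.):
    o=bot.get_obs(); R=np.array(o["ee_rot"]); a=np.deg2rad(ang)
    x=np.array([np.cos(a),np.sin(a),0]); y=np.array([0,0,-1.]); T=np.c_[x,y,np.cross(x,y)]
    rv=Ro.from_matrix(R.T@T).as_rotvec()/np.deg2rad(6)
    s=R.T@(np.array(target)-o["tcp_pos"])/.03
    print("t",round(o["time_s"],2),"tcp",np.round(o["tcp_pos"],4),"F",np.round(o["wrist_force"],2),"turn",np.round(rv,3),"shift",np.round(s,3))
if __name__=="__main__":
    a=list(map(float,sys.argv[1:])); go(a[:3],*a[3:])
E
python3 go.py .577 -.149 .25
```

```text
t 0.5 tcp [ 0.1698 -0.5231  0.2313] F [ 0.11 -0.4   1.1 ] turn [1.000e-03 3.831e+00 0.000e+00] shift [-16.76   -0.624  -7.671]
```

Emit:
step_arm(steps=[[[0,0.38,0],[-1.68,-0.5,-0.77],0],[[0,0.77,0],[-3.35,-0.6,-1.53],0],[[0,1.15,0],[-5.03,-0.62,-2.3],0],[[0,1.53,0],[-6.7,-0.62,-3.07],0],[[0,1.92,0],[-8.4,-0.62,-3.84],0],[[0,2.3,0],[-10.06,-0.62,-4.6],0],[[0,2.7,0],[-11.7,-0.62,-5.37],0],[[0,3.06,0],[-13.4,-0.62,-6.14],0],[[0,3.45,0],[-15.1,-0.62,-6.9],0],[[0,3.83,0],[-16.76,-0.62,-7.67],0]], grip_force=20)

```text
time_s: 1.75
tcp_pos: [0.5782, -0.148, 0.25]
ee_rot: [[-0.996, 0.0, -0.089], [0.089, -0.0, -0.996], [-0.0, -1.0, 0.0]]
wrist_force: [0.6, -1.0, 0.1]
width: -0.001
```

```bash
python3 - <<'E'
from h import *
o=bot.get_obs(); print(o["time_s"],np.round(o["tcp_pos"],4),o["width"],np.round(o["joint_pos"],2))
m=bot.camera_model("wrist");print({k:np.round(m[k],3).tolist() for k in m})
p,d=bot.capture("wrist"); cv2.imwrite("pics/w1.png",p)
E
python3 go.py .577 -.149 .09
```

```text
1.75 [ 0.5782 -0.148   0.25  ] -0.00122771512780144 [ 0.39  0.41 -0.25  1.33  0.1   1.41 -1.51]
{'K': [[297.319, 0.0, 254.96], [0.0, 297.319, 190.645], [0.0, 0.0, 1.0]], 'R': [[-0.089, -0.996, 0.001], [-0.953, 0.086, 0.291], [-0.29, 0.025, -0.957]], 't': [-0.096, 0.519, 0.57]}
t 1.8 tcp [ 0.5837 -0.1379  0.2492] F [6.82 5.14 0.88] turn [ 0.086  0.092 -0.048] shift [0.22  5.301 0.435]
```

View pics/w1.png

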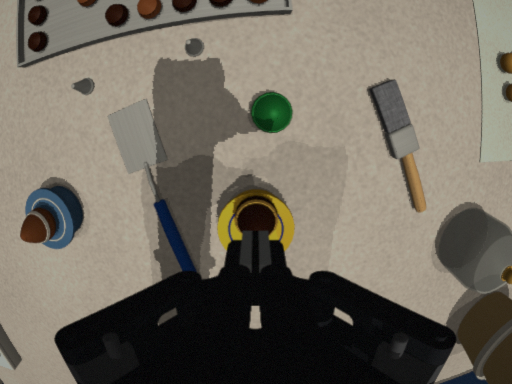

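The wrist view has the dark egg on the yellow plinth at (256,218), partly hidden by the fingers. The green one is at (271,112). Turning the tool half round puts the camera on the near side, so the egg stays visible during the pushes.

Emit:
step_arm(steps=[[[0,-1.5,0],[0.2,0,0.4],0],[[0,-3,0],[0.2,0,0.4],0],[[0,-4.5,0],[0.2,0,0.4],0],[[0,-6,0],[0.2,0,0.4],0],[[0,-7.5,0],[0.2,0,0.4],0],[[0,-9,0],[0.2,0,0.4],0],[[0,-10.5,0],[0.2,0,0.4],0],[[0,-12,0],[0.2,0,0.4],0],[[0,-13.5,0],[0.2,0,0.4],0],[[0,-15,0],[0.2,0,0.4],0]])

```text
time_s: 3.05
tcp_pos: [0.5766, -0.1497, 0.249]
ee_rot: [[-0.073, 0.006, 0.997], [-0.997, 0.008, -0.073], [-0.009, -1.0, 0.005]]
wrist_force: [1.0, 0.1, -0.1]
width: 0.0
```

```bash
python3 go.py .577 -.149 .2 -5;python3 -c "
from h import *;print(np.round(bot.get_obs()['joint_pos'],2))"
```

```text
t 3.05 tcp [ 0.5766 -0.1497  0.249 ] F [ 1.    0.13 -0.13] turn [ -0.102 -14.86   -0.03 ] shift [-0.009  1.633  0.005]
[ 0.59  0.45 -0.55  1.33  0.22  1.42 -0.01]
```

Emit:
step_arm(steps=[[[0,-1.5,0],[0,0.1,0],0],[[0,-3,0],[0,0.3,0],0],[[0,-4.5,0],[0,0.5,0],0],[[0,-6,0],[0,0.7,0],0],[[0,-7.5,0],[0,0.9,0],0],[[0,-9,0],[0,1.1,0],0],[[0,-10.5,0],[0,1.3,0],0],[[0,-12,0],[0,1.5,0],0],[[0,-13.5,0],[0,1.63,0],0],[[0,-14.86,0],[0,1.63,0],0]])

```text
time_s: 4.3
tcp_pos: [0.5763, -0.1498, 0.1996]
ee_rot: [[0.997, 0.004, 0.083], [-0.083, 0.008, 0.997], [0.004, -1.0, 0.009]]
wrist_force: [0.1, -0.1, -0.8]
width: 0.001
```

```bash
python3 - <<'E'
from h import *
m=bot.camera_model("wrist");print("cam at",np.round(-m["R"].T@m["t"],3))
p,d=bot.capture("wrist"); cv2.imwrite("pics/w2.png",p); np.save("pics/w2.npy",d)
print(np.round(bot.get_obs()['joint_pos'],2))
E
python3 go.py .577 -.149 .052 -5
```

```text
cam at [ 0.501 -0.144  0.343]
[ 0.78  0.56 -0.86  1.41  0.42  1.36  1.4 ]
t 4.35 tcp [ 0.5765 -0.1498  0.1997] F [ 1.22 -0.69  0.7 ] turn [-0.085  0.066  0.039] shift [-0.005  4.923 -0.015]
```

View pics/w2.png

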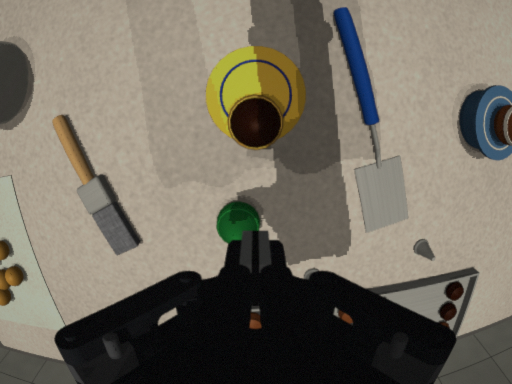

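The wrist view is now clear: plinth at (256,95), dark egg at (256,122), shut fingers at (257,245) with the egg on their near side, and the green one at (238,222). Next, descend.

Emit:
step_arm(steps=[[[-0.08,0.07,0.04],[0,0.6,0],0],[[-0.08,0.07,0.04],[0,1.2,0],0],[[-0.08,0.07,0.04],[0,1.9,0],0],[[-0.08,0.07,0.04],[0,2.6,0],0],[[-0.08,0.07,0.04],[0,3.3,0],0],[[-0.08,0.07,0.04],[0,3.9,0],0],[[-0.08,0.07,0.04],[0,4.4,0],0],[[-0.08,0.07,0.04],[0,4.7,0],0],[[-0.08,0.07,0.04],[0,4.85,0],0],[[-0.08,0.07,0.04],[0,4.92,0],0]])

```text
time_s: 5.6
tcp_pos: [0.5775, -0.1486, 0.0523]
ee_rot: [[0.996, 0.001, 0.088], [-0.088, 0.0, 0.996], [0.001, -1.0, 0.0]]
wrist_force: [-0.2, -0.4, 0.3]
width: 0.0
```

```bash
cat > wm.py <<'E'
from meas import *
def wray(m):
    K=m["K"]; v,u=np.mgrid[:384,:512]; x=(u-K[0,2])/K[0,0]; y=(v-K[1,2])/K[1,1]
    th=np.hypot(x,y); s=np.sin(th)/np.maximum(th,1e-9); return np.stack([x*s,y*s,np.cos(th)],-1)
def wproj(m,X):
    c=X@m["R"].T+m["t"]; r=np.hypot(c[:,0],c[:,1]); th=np.arctan2(r,c[:,2]); k=th/np.maximum(r,1e-9)
    return np.c_[c[:,0]*k*m["K"][0,0]+m["K"][0,2],c[:,1]*k*m["K"][1,1]+m["K"][1,2]]
def run(name,pl=None,S=1.5):
    m=bot.camera_model("wrist"); p,d=bot.capture("wrist"); o=bot.get_obs()
    r=wray(m); C=-m["R"].T@m["t"]; W=r@m["R"]
    X=C+W/r[...,2:]*d[...,None]
    G=C+W*((.045-C[2])/W[...,2])[...,None]
    pl=np.array([.4955,-.142]) if pl is None else np.array(pl)
    rad=np.hypot(G[...,0]-pl[0],G[...,1]-pl[1]); b=p.astype(float)
    blue=(rad<.046)&(rad>.022)&(b[...,0]>1.15*b[...,2])&(b[...,0]>40)&(abs(X[...,2]-.045)<.008)
    Q=G[blue][:,:2]
    f=least_squares(lambda q:np.hypot(*(Q-q).T)-.0345,pl,loss="soft_l1",f_scale=.0007)
    yel=(rad<.07)&(b[...,2]>b[...,0]*2)&(b[...,2]>60)&(abs(X[...,2]-.045)<.006)
    ring=f.x
    e=(X[...,2]>.066)&(X[...,2]<.114)&(d>0)&(np.hypot(X[...,0]-pl[0],X[...,1]-pl[1])<.055)&(X[...,0]<o["tcp_pos"][0]-.008)
    P=X[e]
    g=least_squares(lambda q:np.hypot(P[:,0]-q[0],P[:,1]-q[1])-np.interp(P[:,2]-.045,H,Rr),np.median(P[:,:2],0),loss="soft_l1",f_scale=.002)
    fn=X[(d>0)&(d<.25)&(X[...,2]>.045)&(X[...,2]<.075)&(X[...,0]>o["tcp_pos"][0]-.02)&(abs(X[...,1]-o["tcp_pos"][1])<.03)]
    print("t",round(o["time_s"],2),"tcp",np.round(o["tcp_pos"],4),"F",np.round(o["wrist_force"],1),"ring",blue.sum(),np.round(ring,4),"rms",round(1e3*np.sqrt(np.mean(f.fun**2)),2),
     "egg",e.sum(),np.round(g.x,4),"res",round(1e3*np.median(abs(g.fun)),2),"off mm",np.round(1e3*(g.x-ring),1), "eggtop z",np.round(np.percentile(P[:,2],99),3))
    if len(fn): print("finger near face x",np.round(np.percentile(fn[:,0],[1,5,20]),4),"y",np.round(np.percentile(fn[:,1],[2,98]),4))
    im=p.copy(); t=np.linspace(0,2*np.pi,200)
    def dr(c,R,z,col): cv2.polylines(im,[np.round(wproj(m,np.c_[c[0]+R*np.cos(t),c[1]+R*np.sin(t),0*t+z])).astype(int)],True,col,1)
    dr(ring,.0345,.045,(255,0,255)); dr(ring,.05,.045,(255,255,255)); dr(g.x,.026,.061,(0,255,0)); dr(g.x,.0125,.099,(0,255,0))
    cv2.imwrite(f"pics/{name}.png",cv2.resize(im,None,fx=S,fy=S))
    cv2.imwrite(f"pics/{name}_raw.png",p)
if __name__=="__main__":
    import sys; run(sys.argv[1])
E
python3 wm.py w3
```

```text
t 5.65 tcp [ 0.5774 -0.1486  0.0522] F [-0.7 -0.2  0.3] ring 1073 [ 0.4937 -0.141 ] rms 0.62 egg 11281 [ 0.5189 -0.1436] res 1.33 off mm [25.1 -2.6] eggtop z 0.112
finger near face x [0.5653 0.5655 0.566 ] y [-0.1606 -0.1349]
```

View pics/w3.png

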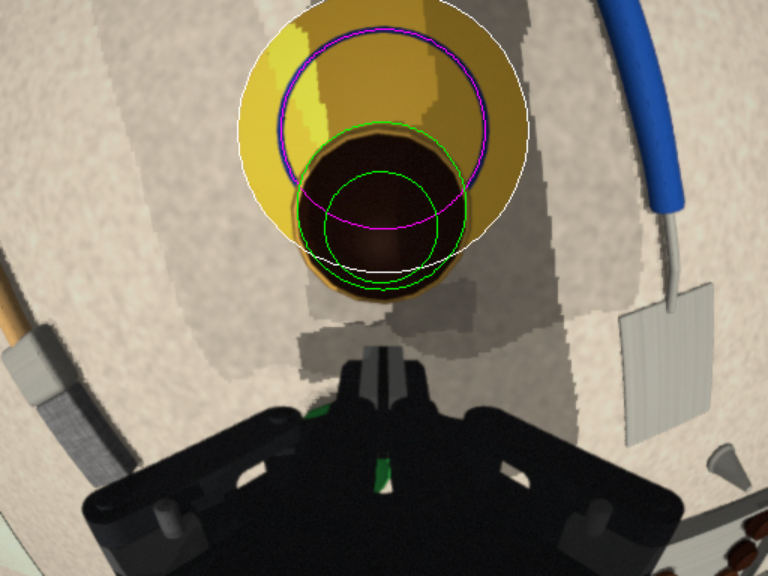

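Ring and egg fits overlay well, with the egg about 25 mm toward +x and -2.6 mm in y. The finger face is about 20 mm behind it on the push line, so I approach gently.

Emit:
step_arm(steps=[[[0,0,0],[-0.15,0,0],0],[[0,0,0],[-0.3,0,0],0],[[0,0,0],[-0.4,0,0],0],[[0,0,0],[-0.47,0,0],0],[[0,0,0],[-0.52,0,0],0],[[0,0,0],[-0.56,0,0],0],[[0,0,0],[-0.6,0,0],0],[[0,0,0],[-0.64,0,0],0],[[0,0,0],[-0.68,0,0],0],[[0,0,0],[-0.72,0,0],0]])

```text
time_s: 6.9
tcp_pos: [0.5563, -0.1466, 0.0523]
ee_rot: [[0.996, 0.001, 0.088], [-0.088, 0.0, 0.996], [0.001, -1.0, 0.001]]
wrist_force: [-0.2, 0.0, -0.6]
width: 0.0
```

```bash
python3 wm.py w4
```

```text
t 6.95 tcp [ 0.5561 -0.1467  0.0524] F [0.3 0.5 0.3] ring 1105 [ 0.494 -0.141] rms 0.62 egg 14132 [ 0.5191 -0.1437] res 1.98 off mm [25.2 -2.7] eggtop z 0.112
finger near face x [0.5447 0.5471 0.5475] y [-0.159  -0.1325]
```

View pics/w4.png

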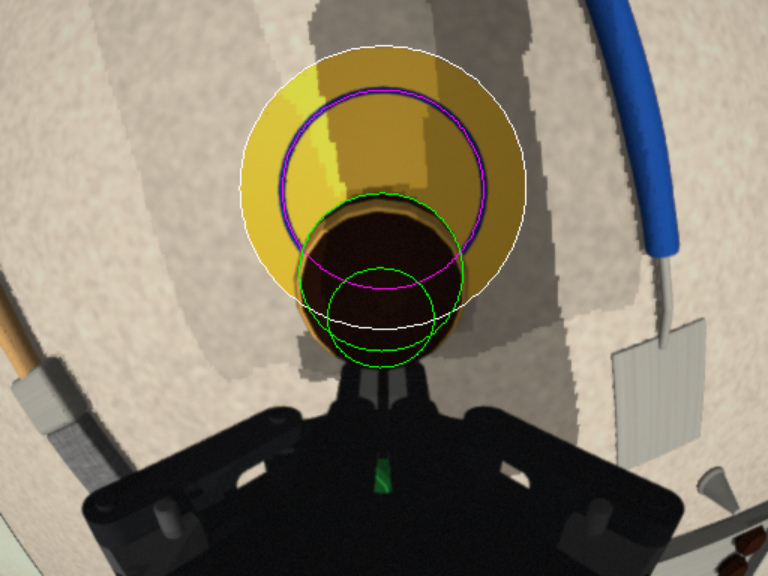

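The finger face is just at the egg's edge (image about (383,365)) and the egg has not moved. I push on slowly.

Emit:
step_arm(steps=[[[0,0,0],[-0.03,0,0],0],[[0,0,0],[-0.06,0,0],0],[[0,0,0],[-0.09,0,0],0],[[0,0,0],[-0.12,0,0],0],[[0,0,0],[-0.15,0,0],0],[[0,0,0],[-0.18,0,0],0],[[0,0,0],[-0.21,0,0],0],[[0,0,0],[-0.24,0,0],0],[[0,0,0],[-0.27,0,0],0],[[0,0,0],[-0.3,0,0],0]])

```text
time_s: 8.2
tcp_pos: [0.5471, -0.1458, 0.0523]
ee_rot: [[0.996, 0.001, 0.088], [-0.088, 0.0, 0.996], [0.001, -1.0, 0.001]]
wrist_force: [0.8, 0.5, -0.7]
width: 0.002
```

```bash
python3 wm.py w5
```

```text
t 8.25 tcp [ 0.5469 -0.1459  0.0523] F [1.2 0.1 0.6] ring 1038 [ 0.494 -0.141] rms 0.61 egg 15507 [ 0.5105 -0.1436] res 2.57 off mm [16.5 -2.6] eggtop z 0.113
finger near face x [0.5278 0.5306 0.5378] y [-0.1749 -0.1161]
```

View pics/w5.png

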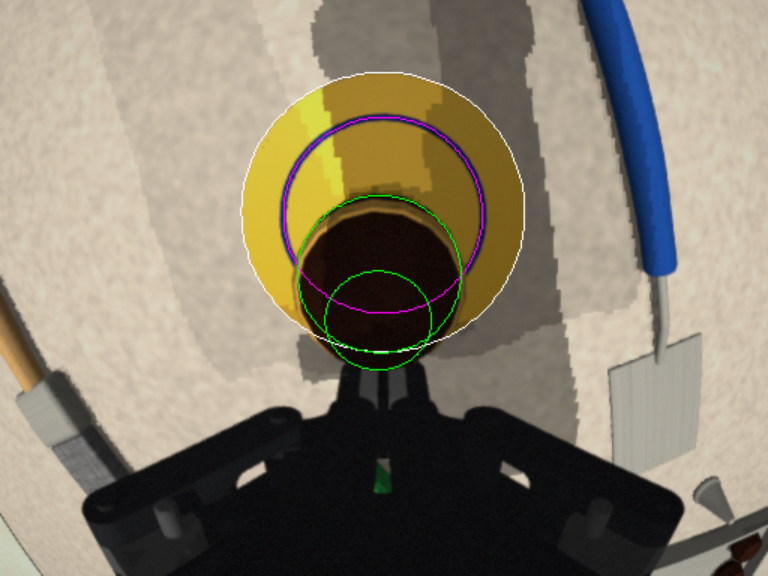

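The egg slid 8.6 mm upright and the plinth ring stayed put. I continue with a little +y drag.

Emit:
step_arm(steps=[[[0,0,0],[-0.03,0,0.01],0],[[0,0,0],[-0.06,0,0.02],0],[[0,0,0],[-0.09,0,0.03],0],[[0,0,0],[-0.12,0,0.04],0],[[0,0,0],[-0.15,0,0.05],0],[[0,0,0],[-0.18,0,0.06],0],[[0,0,0],[-0.21,0,0.07],0],[[0,0,0],[-0.24,0,0.08],0],[[0,0,0],[-0.27,0,0.09],0],[[0,0,0],[-0.3,0,0.1],0]])

```text
time_s: 9.5
tcp_pos: [0.5382, -0.1421, 0.0523]
ee_rot: [[0.996, 0.001, 0.088], [-0.088, 0.0, 0.996], [0.001, -1.0, 0.0]]
wrist_force: [2.3, -0.3, -0.5]
width: 0.0
```

```bash
python3 wm.py w6
```

```text
t 9.55 tcp [ 0.538  -0.142   0.0523] F [-0.4 -0.6  0.2] ring 1000 [ 0.4941 -0.141 ] rms 0.62 egg 15493 [ 0.5016 -0.1421] res 2.6 off mm [ 7.5 -1. ] eggtop z 0.113
finger near face x [0.5196 0.5236 0.529 ] y [-0.1712 -0.1124]
```

View pics/w6.png

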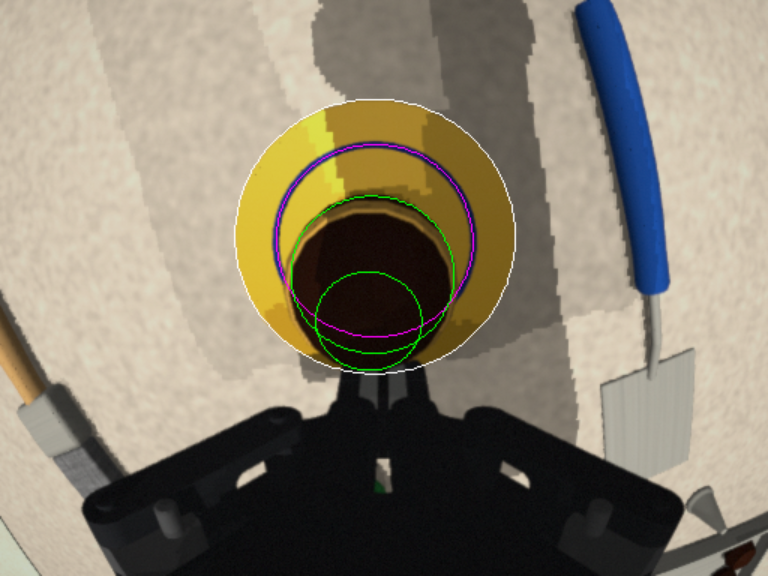

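Emit:
step_arm(steps=[[[0,0,0],[-0.03,0,0.005],0],[[0,0,0],[-0.06,0,0.01],0],[[0,0,0],[-0.09,0,0.015],0],[[0,0,0],[-0.12,0,0.02],0],[[0,0,0],[-0.145,0,0.025],0],[[0,0,0],[-0.17,0,0.03],0],[[0,0,0],[-0.19,0,0.03],0],[[0,0,0],[-0.21,0,0.03],0],[[0,0,0],[-0.22,0,0.03],0],[[0,0,0],[-0.22,0,0.03],0]])

```text
time_s: 10.8
tcp_pos: [0.5315, -0.1405, 0.0523]
ee_rot: [[0.996, 0.001, 0.087], [-0.087, 0.0, 0.996], [0.001, -1.0, 0.0]]
wrist_force: [2.0, 0.4, -0.3]
width: 0.002
```

```bash
python3 wm.py w7
```

```text
t 10.85 tcp [ 0.5315 -0.1405  0.0523] F [0.5 0.5 0.3] ring 1010 [ 0.4942 -0.1411] rms 0.62 egg 15544 [ 0.4949 -0.1409] res 2.65 off mm [0.7 0.1] eggtop z 0.113
finger near face x [0.5131 0.5177 0.523 ] y [-0.1699 -0.111 ]
```

Offset is 0.7 mm by the wrist fit. Now retreat straight back from the egg, then look with all cameras.

Emit:
step_arm(steps=[[[0,0,0],[0.03,0,0],0],[[0,0,0],[0.08,0,0],0],[[0,0,0],[0.18,0,0],0],[[0,0,0],[0.35,0,0],0],[[0,0,0],[0.55,0,0],0],[[0,0,0],[0.8,0,0],0],[[0,0,0],[1.05,0,0],0],[[0,0,0],[1.2,0,0],0],[[0,0,0],[1.3,0,0],0],[[0,0,0],[1.3,0,0],0]])

```text
time_s: 12.1
tcp_pos: [0.5704, -0.1439, 0.0523]
ee_rot: [[0.996, 0.001, 0.087], [-0.087, 0.0, 0.996], [0.001, -1.0, 0.001]]
wrist_force: [-0.7, -0.3, 0.2]
width: 0.004
```

```bash
python3 wm.py w8
python3 - <<'E'
from meas import *
p,d=bot.capture("scene"); cv2.imwrite("pics/s2.png",p); meas("scene",p,d,bot.camera_model("scene"),B["scene"])
E
```

```text
t 12.15 tcp [ 0.5702 -0.1439  0.0522] F [0.1 0.4 0.2] ring 1575 [ 0.4941 -0.1411] rms 0.64 egg 11706 [ 0.494 -0.141] res 1.46 off mm [-0.1  0.1] eggtop z 0.112
finger near face x [0.5582 0.5584 0.5588] y [-0.156  -0.1301]
scene ring n 9 [ 0.499  -0.1413] rms mm 0.8988657747904865
scene egg n 13 [ 0.4969 -0.1394] med|res| mm 1.3417745347306664
```

View pics/w8.png

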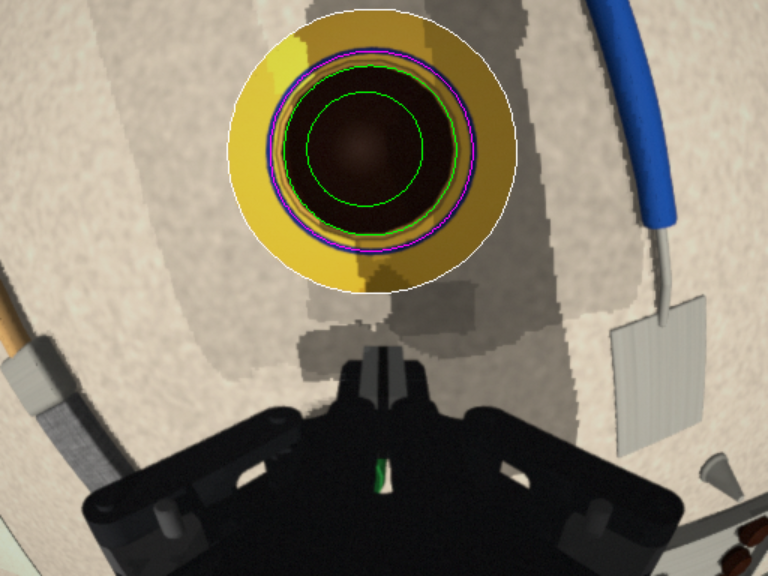

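The egg at (367,151) is concentric with the ring at (371,151) to about 1 mm, and the fingers are clear. I raise and withdraw for an independent check with the fixed cameras.

Emit:
step_arm(steps=[[[0,0,0],[0,-0.4,0],0],[[0,0,0],[0,-1,0],0],[[0,0,0],[0,-1.8,0],0],[[0,0,0],[0,-2.8,0],0],[[0,0,0],[0,-4,0],0],[[0,0,0],[0,-5.2,0],0],[[0,0,0],[0,-6,-0.8],0],[[0,0,0],[0,-6,-2.2],0],[[0,0,0],[0,-6,-3.8],0],[[0,0,0],[0,-6,-5],0]])

```text
time_s: 13.45
tcp_pos: [0.5566, -0.2961, 0.234]
ee_rot: [[0.996, 0.002, 0.089], [-0.089, -0.002, 0.996], [0.002, -1.0, -0.001]]
wrist_force: [0.3, 0.3, 0.1]
width: -0.001
```

Emit:
step_arm(steps=[[[0,0,0],[0,0,-1],0],[[0,0,0],[0,0,-2],0],[[0,0,0],[0,0,-3],0],[[0,0,0],[0,0,-3.5],0],[[0,0,0],[0,0,-3.5],0],[[0,0,0],[0,0,-3.5],0],[[0,0,0],[0,0,-3.5],0],[[0,0,0],[0,0,-3.5],0],[[0,0,0],[0,0,-3.5],0],[[0,0,0],[0,0,-3.5],0]])

```text
time_s: 14.7
tcp_pos: [0.5472, -0.4006, 0.2341]
ee_rot: [[0.996, 0.002, 0.089], [-0.089, -0.002, 0.996], [0.002, -1.0, -0.001]]
wrist_force: [-0.3, -0.4, 1.2]
width: -0.004
```

Run:
```python
from meas import *
ims=[]
for c in B:
    p,d=bot.capture(c); ims.append(p); meas(c,p,d,bot.camera_model(c),B[c])
h=np.vstack([cv2.resize(im[B[c][0]:B[c][1],B[c][2]:B[c][3]],(400,300),interpolation=cv2.INTER_CUBIC) for c,im in zip(B,ims)])
cv2.imwrite("pics/f1.png",h); cv2.imwrite("pics/f2.png",ims[1])
for n in ("plinth_other","egg_other"): print(n,[np.round(q["location"],3).tolist() for q in bot.recognise("top",n)][:1])
print(bot.get_obs()["time_s"])
```

```text
top ring n 49 [ 0.4938 -0.1414] rms mm 0.9570766046866447
top egg n 193 [ 0.4925 -0.1417] med|res| mm 1.1694478949795388
scene ring n 31 [ 0.497  -0.1423] rms mm 1.0627983356757749
scene egg n 188 [ 0.4952 -0.1414] med|res| mm 1.275133580446345
plinth_other [[0.52, 0.17, 0.046]]
egg_other [[0.524, 0.168, 0.088]]
14.9
```

View pics/f1.png

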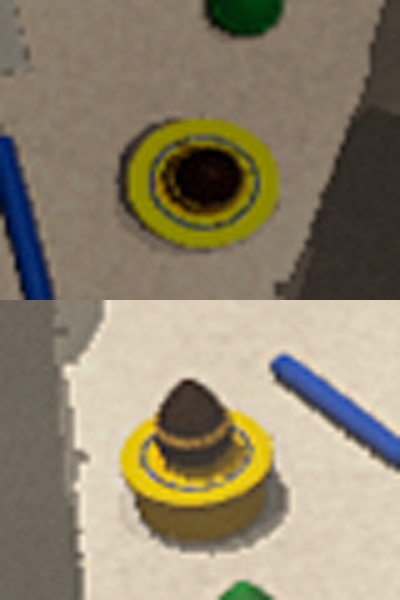

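View pics/f2.png

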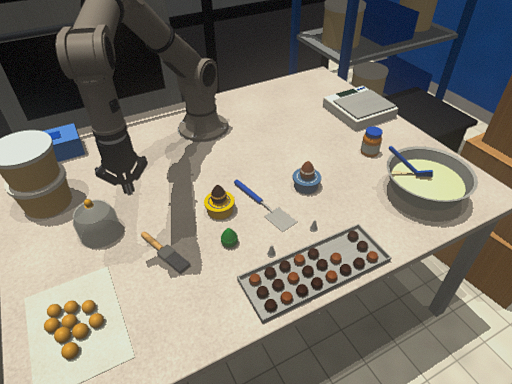

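The fixed views show the egg upright at (218,192) in the scene picture, inside the ring and 1–2 mm off centre. Nothing else has moved and the arm is clear.

```bash
python3 -c "
from cell import bot; print(bot.hand_in())"
```

```text
the job is handed in; nothing more can be done
None
```

The dark egg now stands upright in the middle of the yellow plinth, inside the blue ring, and I handed the job in at about 15 s of the 48 s. I slid it there, about 25 mm, with the shut fingertips in one slow low push done in three parts, then drew back and lifted clear.

- **Egg position:** the last checks put the egg's axis 0.2 mm (wrist), 1.3 mm (top) and 2.0 mm (scene) from the ring's centre, against a limit of 7 mm. It looked upright in all views; I did not measure its tilt or speed as numbers.
- **Plinths and other egg:** the yellow plinth's ring stayed within 0.5 mm of its start by each camera. The other plinth and egg moved no more than the recogniser's own scatter, about 5 mm.
- **Disagreements:** the top and scene cameras differ by about 3 mm in absolute x. That is close to their stated calibration error, so I used offsets within one picture only. One scene reading taken while the arm blocked the view had too few points, so I ignored it.
- **Forces:** wrist force in the readings taken after each move stayed at or below about 2.4 N during the push. I did not see the force between readings.

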